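# Balance the load of the orbital mixer

### The arm

A 7-joint arm with a two-finger parallel gripper is mounted at the origin on a cart in front of the work surface, level with it; the furniture and walls round the work are solid. World frame = base frame: x ahead of the robot, y to its left, z up, the work surface at z = 0. Lengths are in m, angles in rad, forces in N, time in s.
With the tool pointing down it reaches from about 0.35 to 0.9 m from the base axis. Payload 8.1 kg.
Tool frame: the origin (TCP) lies midway between the tips of the shut fingers; the grasp point (between the pads) lies 19 mm behind it; z points along the fingers, y is the line along which they close (so a half turn about z gives the same grasp; the last joint's range is limited). The gripper opens to 85 mm and grips with 20 to 120 N. Pads are 22 mm wide; open, the fingers measure 114 mm over their backs; the gripper's body (76 mm by 85 mm) begins 54 mm behind the grasp point. The pads swing forward as they close: fully open they stand 13 mm farther back than shut.
Start: joints at [1.139, 0.434, 0.025, 1.573, -0.012, 1.134, -0.075], TCP at [0.202, -0.592, 0.231] pointing down, gripper open.
Joint ranges: [-2.62, 2.62], [-0.44, 2.09], [-1.27, 1.32], [0.08, 2.57], [-1.32, 4.46], [0.12, 2], [-2.74, 2.74]. Speed limits (rad/s): [2.22, 2.22, 3.01, 3.01, 3.14, 3.14, 3.14].

### API

Orientations are given as a unit quaternion [x, y, z, w].
In Python, from workcell import * gives the robot as it stands. The module is installed in compiled form; this text tells all that it offers.
- The arm moves only by the tool play_rows, never from a script. Its argument "rows" is a list of rows, each a list of 4 numbers: the shift along the tool's x, y, z in m, then the turn about the tool's z in degrees. A call has 1 to 10 rows; each row shifts and turns the commanded pose from where the row before left it, along the tool's axes as they then stand; what a row does not reach is not made up. A row lasts 1/12 s, in which the tool goes at most 41.7 mm and 7.16 degrees, less where a joint would pass 70% of its speed; a pose out of reach is approached as far as the arm can. A call with a gripper value outside its range is refused whole. "claw" is the closure, from 0 (fully open) to 1 (shut), set as the call begins (left out, the last holds). The fingers move at their own pace and stop on an object; "squeeze" is the grip in N (left out, the last holds). Time passes only in rows, so rows that do not move let the fingers close. It gives the time, the measured TCP pose, the force, the opening and the grip force at its end, in the units of the state.
- state(): the state, without advancing time (a new reading comes with each control period).
- get_image(name): name is "scene" or "side" or "wrist"; returns a dict with "color" (400x640x3 uint8, red, green, blue), "fx", "fy", "cx", "cy" (pixels), "world_from_camera" (4x4, takes a point from camera to world coordinates); the wrist camera has in their place "mount" (4x4, takes a point from camera to tool coordinates, whose origin is the TCP and whose axes are the flange's). Camera axes: x right, y down, z forward; pixel columns grow to the right and rows downward; lengths in m; the calibration is good to about 2 mm. A picture is of the moment at which its call begins: read the wrist's pose just before it. There is no depth.
- job_done(): hands the job in; it is judged then, once.
The state is a dict: "clock": time; "q": joint angles; "qd": joint speeds; "effort": joint torques, N m; "position": TCP position; "eef_rot": TCP orientation; "ft_force": force on the tool from outside, world axes, zero at the start; "moment": the same for the moment, N m; "width": opening from 0.0 (shut) to 1.0 (fully open); "grasp_force": force on a finger pad.
Only numpy, scipy, OpenCV 4.12 (cv2) and the standard library are available. Lean on these libraries where they do the work, as an engineer would, in place of code of your own. Each camera call takes 0.05 s, during which the arm holds its last target. There are 200 camera calls.

### The job

The round platform of the orbital mixer is loaded out of balance. Take the sample bottle off it and stand it upright in the steel tray beside the bottle already there. Bring in the second conical flask from the worktop and rearrange the platform as far as needed, to have the two flasks and the two amber vials standing one to a bay, each diagonally across the centre from its twin, flat on the floor near the middle of its bay. Grip the glass lightly, set everything down softly without dropping it or tipping it over, and leave the other bottles and the measuring cylinder as they stand.

Things in the scene. Friction and masses are not known exactly. Their poses are not given: they have to be found in the camera images.
- platform: round aluminium platform on top of the white mixer, 250 mm across, fixed but parked at any angle. A rim and two crossed rails along its own x and y axes, all 14 mm high (rails 6 mm thick, rim 4 mm), divide it into four quarter-circle bays; a black hub 22 mm wide, 18 mm high, at the centre. Origin: centre of the platform's floor, 55 mm above the worktop, z up
- bay0 (a point): centre of the floor of a bay, 72 mm from the platform's centre; bays are numbered round the platform, so bay0 lies diagonally across from bay2 and bay1 from bay3
- bay1 (a point): centre of the floor of a bay, 72 mm from the platform's centre; bays are numbered round the platform, so bay0 lies diagonally across from bay2 and bay1 from bay3
- bay2 (a point): centre of the floor of a bay, 72 mm from the platform's centre; bays are numbered round the platform, so bay0 lies diagonally across from bay2 and bay1 from bay3
- bay3 (a point): centre of the floor of a bay, 72 mm from the platform's centre; bays are numbered round the platform, so bay0 lies diagonally across from bay2 and bay1 from bay3
- flask_a: conical glass flask, 73 mm wide at the base, 112 mm high, tapering to a mouth about 30 mm wide: take it just under the mouth, about 100 mm up (its contact shape is a plain cone). Origin: centre of its underside, z up. Weight 0.1 to 0.2 kg. This one starts in one of the bays
- flask_b: conical glass flask, 73 mm wide at the base, 112 mm high, tapering to a mouth about 30 mm wide: take it just under the mouth, about 100 mm up (its contact shape is a plain cone). Origin: centre of its underside, z up. Weight 0.1 to 0.2 kg. This one starts on the worktop, left of the mixer
- vial_a: squat amber glass vial with a dark cap, 44 mm wide and 76 mm high (body up to 60 mm, cap 36 mm wide above). Origin: centre of its underside, z up. It starts in one of the bays
- vial_b: squat amber glass vial with a dark cap, 44 mm wide and 76 mm high (body up to 60 mm, cap 36 mm wide above). Origin: centre of its underside, z up. It starts in one of the bays
- odd_bottle: upright plastic sample bottle with a teal screw cap, 53 mm wide, 178 mm high: body up to 131 mm, above it neck and cap, 26 mm wide to grip (up to 166 mm; take it about 155 mm up). Starts in one of the bays, without a twin. Origin: centre of its underside, z up
- tray: shallow open steel tray, 130 (own x) by 200 (own y) by 22 mm high, walls and floor 3 mm thick, fixed on the worktop right of the mixer, at any angle. One half (own -y) holds a sample bottle already; the other half is free. Origin: centre of its underside, z up
- tray_bottle: sample bottle with a blue cap, 52 mm wide, 185 mm high, standing in the tray: to be left alone. Origin: centre of its underside
- wash_bottle: white squeeze wash bottle with a bent spout, body 62 mm wide, 184 mm high with spout, on the worktop left of the mixer: to be left alone. Origin: on its underside, 15 mm (own -y) from the body's axis; the spout points to own +y
- bench_bottle: sample bottle with a blue cap, 55 mm wide, 181 mm high, on the worktop behind the mixer on the left: to be left alone. Origin: centre of its underside
- cylinder: tall glass measuring cylinder, foot 68 mm wide, 260 mm high, at the back left: to be left alone. Origin: centre of its underside
Not all that is in view belongs to the job. Leave any yellow look-alike of the vial_a alone.

How it is judged:
By the outcome, as a careful person would: the job done as asked, in the order asked, and still so for the second after the job is handed in, with the robot touching nothing.
It also fails if it takes over 70 s, if anything falls off the work surface, if the arm or the gripper's body presses on something with over 40 N, if the wrist force passes 120 N, or if a joint passes its speed limit or range.

## Working session

There is one attempt and no reset: what is moved stays moved. The work goes in short steps, Python scripts to look and compute and a tool call to move; the robot and the scene stay as the last step left them, time stands still between calls to the robot, and variables do not carry over. Pictures are saved under pics/ and viewed, at most 12 in all, crops included, and the job is handed in when it is done.

Besides the shell and the picture viewer there is one more tool, called as a command line: name --pt "numbers of a row" for each row, then --argument value for the rest. play_rows: Moves the arm, as the interface text tells. Its arguments: {"type":"object","properties":{"rows":{"type":"array","items":{"type":"array","items":{"type":"number"}}},"claw":{"type":"number"},"squeeze":{"type":"number"}},"required":["rows"]}

```bash
mkdir -p pics; python3 - <<'E'
from workcell import *
import cv2,numpy as np
s=state();print({k:np.round(v,3) for k,v in s.items()})
for n in["scene","side"]:
    i=get_image(n);cv2.imwrite(f"pics/{n}0.png",cv2.resize(i["color"][:,:,::-1],(800,500),interpolation=cv2.INTER_CUBIC))
    print(n,i["fx"],i["fy"],i["cx"],i["cy"]);print(np.round(i["world_from_camera"],4).tolist())
i=get_image("wrist");print(i["fx"],i["cx"],i["cy"],np.round(i["mount"],4).tolist())
E
```

```text
{'clock': np.float64(0.0), 'q': array([ 1.139,  0.435,  0.025,  1.574, -0.012,  1.134, -0.075]), 'qd': array([-0.   ,  0.001,  0.   ,  0.001,  0.001,  0.001,  0.001]), 'effort': array([ 0.0000e+00, -6.7047e+01,  1.0260e+00, -3.1621e+01,  1.6000e-02,
        1.2000e-02, -0.0000e+00]), 'position': array([ 0.202, -0.591,  0.231]), 'eef_rot': array([ 0.987,  0.164, -0.   , -0.001]), 'ft_force': array([ 0.023, -0.257,  0.904]), 'moment': array([0.036, 0.027, 0.004]), 'grasp_force': np.float64(0.0), 'width': np.float64(1.0)}
scene 482.538289830502 482.538289830502 321.6656321188657 198.32164165902526
[[0.9016, -0.2014, 0.3827, -0.1312], [-0.4321, -0.3831, 0.8164, -1.4884], [-0.0178, -0.9015, -0.4324, 0.8311], [0.0, 0.0, 0.0, 1.0]]
side 458.5885403527372 458.5885403527372 321.114230848596 199.56296003050886
[[-0.8072, -0.3845, 0.4478, -0.1646], [-0.5902, 0.5307, -0.6082, 0.9054], [-0.0038, -0.7553, -0.6554, 1.1103], [0.0, 0.0, 0.0, 1.0]]
341.8284392663745 316.98740431074987 205.63535993168517 [[-0.0, -0.9537, -0.3008, 0.0768], [1.0, 0.0003, -0.001, -0.0003], [0.0011, -0.3008, 0.9537, -0.1432], [0.0, 0.0, 0.0, 1.0]]
```

View pics/scene0.png

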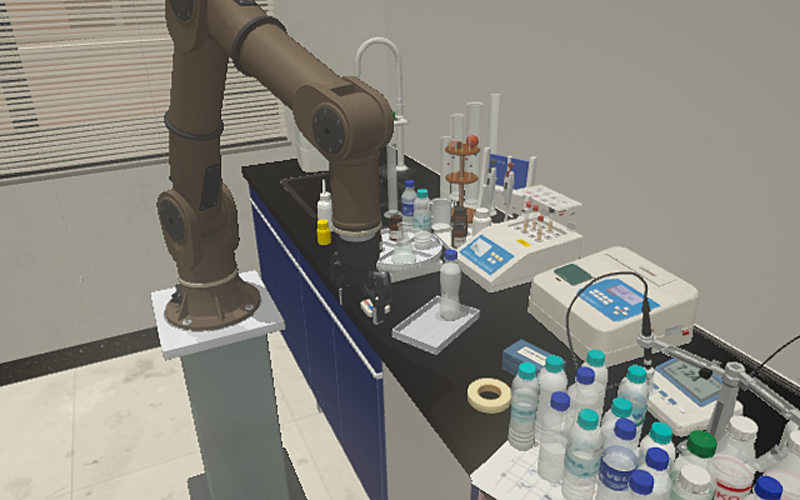

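View pics/side0.png

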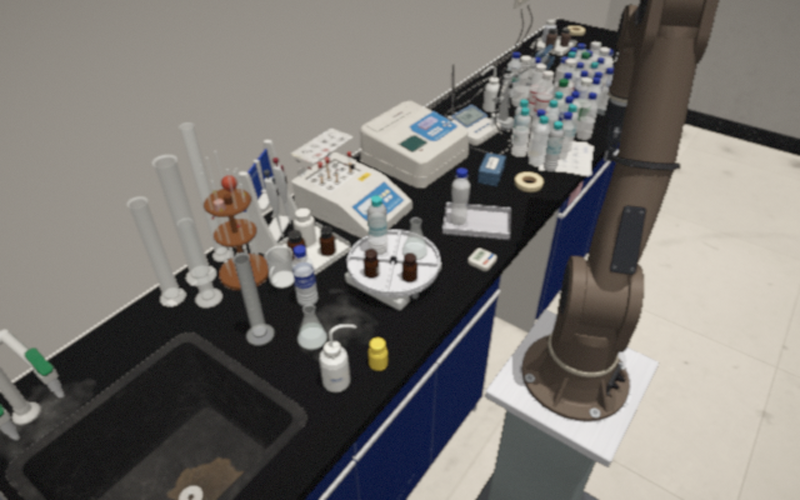

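The scene view shows the tray at about (437,325) and the platform partly hidden by the arm. The side view (800 px wide) shows everything: platform centre about (393,262), sample bottle (377,225), flask_a (415,240), vials (371,262) and (410,267), flask_b (311,328), tray (478,220), yellow decoy (378,353). I'll enlarge the side view.

```bash
cat > h.py <<'E'
from workcell import *
import cv2,numpy as np
from scipy.spatial.transform import Rotation as R
def cam(n):
    s=state();i=get_image(n)
    K=np.array([[i["fx"],0,i["cx"]],[0,i["fy"],i["cy"]],[0,0,1]])
    if "world_from_camera" in i: T=np.array(i["world_from_camera"])
    else:
        W=np.eye(4);W[:3,:3]=R.from_quat(s["eef_rot"]).as_matrix();W[:3,3]=s["position"];T=W@np.array(i["mount"])
    return i["color"][:,:,::-1].copy(),K,T
def toplane(K,T,u,v,z):
    d=T[:3,:3]@np.linalg.solve(K,[u,v,1]);return T[:3,3]+d*(z-T[2,3])/d[2]
def proj(K,T,p):
    c=np.linalg.inv(T)@np.r_[p,1];q=K@c[:3];return q[:2]/q[2]
E
python3 - <<'E'
from h import *
im,K,T=cam("side");np.savez("side.npz",im=im,K=K,T=T)
cv2.imwrite("pics/side1.png",cv2.resize(im[130:310,190:430],(800,600),interpolation=cv2.INTER_CUBIC))
for n,p in dict(plat=(393,262,.055),tray=(478,220,.0),fb=(311,345,0)).items(): print(n,toplane(K,T,p[0]*.8,p[1]*.8,p[2]).round(3))
E
```

```text
plat [ 0.544 -0.018  0.055]
tray [ 0.483 -0.38   0.   ]
fb [0.562 0.299 0.   ]
```

View pics/side1.png

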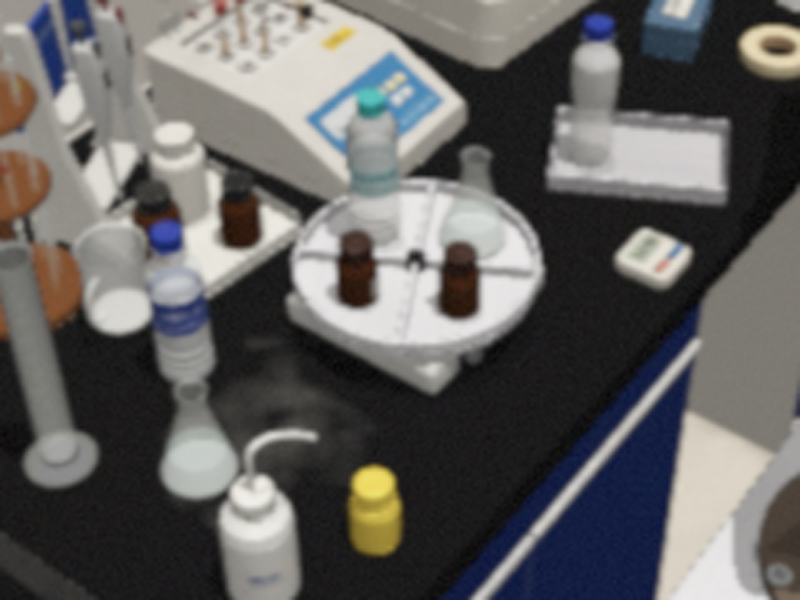

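The crop (scale 3.333, origin 190,130) shows the hub at (415,260), bottle cap (371,98), flask_a mouth (476,153), vial caps (357,238) and (461,250), flask_b mouth (190,388), tray_bottle cap (599,22) and the tray corners. Flask_a lies diagonally across from the left vial. So the bottle goes to the tray, the left vial to the bottle's bay and flask_b to the left vial's bay.

```bash
python3 - <<'E'
from h import *
d=np.load("side.npz");K,T=d["K"],d["T"]
P=dict(hub=(415,257,.073),railR=(535,272,.069),railL=(300,257,.069),railT=(432,185,.069),railB=(403,330,.069),v1=(357,238,.131),v2=(461,250,.131),odd=(371,98,.233),fa=(476,153,.167),fb=(190,388,.112),fb_base=(199,470,0),
t1=(560,108,.022),t2=(728,120,.022),t3=(725,192,.022),t4=(550,185,.022),tb=(599,22,.185),bench=(165,232,.181),washneck=(252,487,.13),spout=(316,436,.18),spoutL=(250,445,.17),cyl=(12,250,.26),cylfoot=(60,458,0.01),yellow=(375,478,.076))
for n,(u,v,z) in P.items(): print(n,toplane(K,T,190+u/3.3333,130+v/3.3333,z).round(3))
s=state();p=s["position"];print(R.from_quat(s["eef_rot"]).as_matrix().round(3))
E
```

```text
hub [ 0.539 -0.013  0.073]
railR [ 0.43  -0.069  0.069]
railL [0.637 0.053 0.069]
railT [ 0.597 -0.12   0.069]
railB [0.488 0.075 0.069]
v1 [0.562 0.05  0.131]
v2 [0.47  0.005 0.131]
odd [ 0.604 -0.032  0.233]
fa [ 0.519 -0.09   0.167]
fb [0.571 0.28  0.112]
fb_base [0.574 0.282 0.   ]
t1 [ 0.593 -0.374  0.022]
t2 [ 0.419 -0.47   0.022]
t3 [ 0.358 -0.348  0.022]
t4 [ 0.524 -0.244  0.022]
tb [ 0.531 -0.341  0.185]
bench [0.675 0.191 0.181]
washneck [0.44  0.343 0.13 ]
spout [0.402 0.302 0.18 ]
spoutL [0.445 0.334 0.17 ]
cyl [0.691 0.344 0.26 ]
cylfoot [0.683 0.354 0.01 ]
yellow [0.393 0.241 0.076]
[[ 0.946  0.323 -0.   ]
 [ 0.323 -0.946  0.001]
 [-0.    -0.001 -1.   ]]
```

play_rows --pt "0 0 -0.033 0" --pt "0 0 -0.033 0" --pt "0 0 -0.033 0" --pt "0 0 -0.033 0" --pt "0.026 -0.02 0 0" --pt "0.026 -0.02 0 0" --pt "0.026 -0.02 0 0" --pt "0.026 -0.02 0 0" --pt "0.026 -0.02 0 0" --pt "0.026 -0.02 0 0" --claw 0 --squeeze 20

```text
clock: 1.03
position: [0.3112, -0.4261, 0.3633]
eef_rot: [0.987, 0.164, -0.0, 0.0]
ft_force: [0.9, -1.6, 0.4]
width: 0.995
grasp_force: 0.0
```

play_rows --pt "0.026 -0.02 0 0" --pt "0.026 -0.02 0 0" --pt "0.026 -0.02 0 0" --pt "0.026 -0.02 0 0" --pt "0.026 -0.02 0 0" --pt "0.026 -0.02 0 0" --pt "0.026 -0.02 0 0" --pt "0.026 -0.02 0 0" --pt "0.026 -0.02 0 0" --pt "0.026 -0.02 0 0"

```text
clock: 1.87
position: [0.4927, -0.1529, 0.3633]
eef_rot: [0.987, 0.163, -0.0, 0.0]
ft_force: [1.2, -0.5, -1.8]
width: 1.0
grasp_force: 0.0
```

play_rows --pt "0.026 -0.02 0 0" --pt "0.026 -0.02 0 0" --pt "0.026 -0.02 0 0" --pt "0.026 -0.02 0 0" --pt "0 0 0 0" --pt "0 0 0 0"

```text
clock: 2.37
position: [0.5652, -0.043, 0.3627]
eef_rot: [0.986, 0.166, -0.0, -0.0]
ft_force: [-0.3, -1.2, -0.1]
width: 0.996
grasp_force: 0.0
```

```bash
python3 - <<'E'
from h import *
im,K,T=cam("wrist");np.savez("w1.npz",im=im,K=K,T=T);print(T.round(3))
# overlay predictions
c=np.array([.539,-.014])
def dot(p,col): 
    u=proj(K,T,p)*1.25; cv2.circle(big,(int(u[0]),int(u[1])),3,col,-1)
big=cv2.resize(im,(800,500),interpolation=cv2.INTER_CUBIC)
for a in np.arange(0,360,10): dot([c[0]+.123*np.cos(np.radians(a)),c[1]+.123*np.sin(np.radians(a)),.069],(0,0,255))
for a in (30,120,210,300):
  for r in (.06,.12): dot([c[0]+r*np.cos(np.radians(a)),c[1]+r*np.sin(np.radians(a)),.069],(0,255,0))
for p in ([.562,.05,.131],[.470,.005,.131],[.604,-.032,.233],[.519,-.09,.167]): dot(p,(255,0,255))
cv2.imwrite("pics/w1.png",big)
E
```

```text
[[ 0.327 -0.901 -0.286  0.638]
 [-0.945 -0.312 -0.096 -0.018]
 [-0.002  0.301 -0.953  0.506]
 [ 0.     0.     0.     1.   ]]
```

View pics/w1.png

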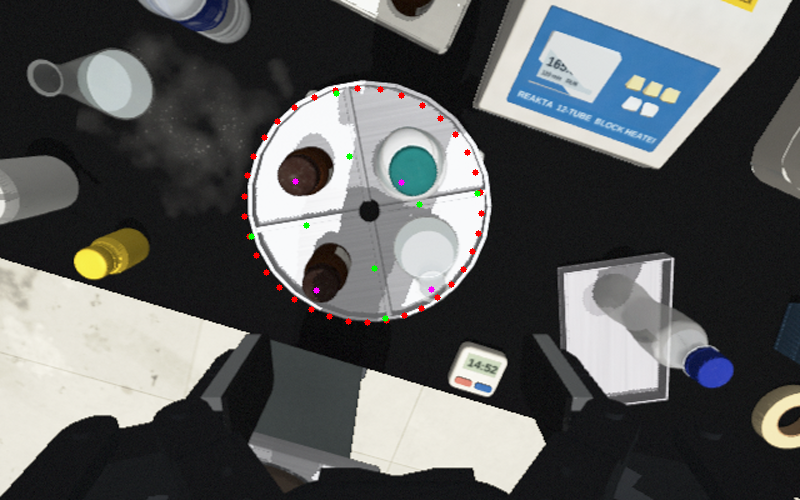

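The wrist view shows all items clearly. Predictions are a few mm off, and the rails are turned about 6° more. I'll enlarge the platform.

```bash
python3 - <<'E'
from h import *
d=np.load("w1.npz");im=d["im"]
cv2.imwrite("pics/w1c.png",cv2.resize(im[60:260,190:400],(630,600),interpolation=cv2.INTER_CUBIC))
E
```

```text
(no output)
```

View pics/w1c.png

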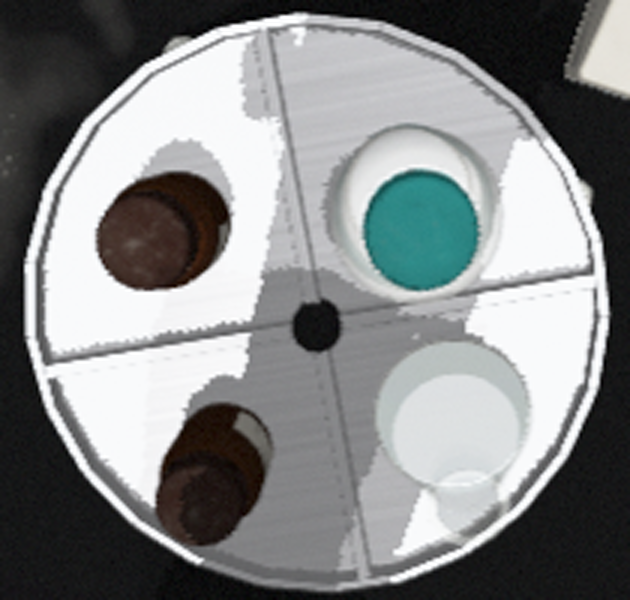

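The crop shows the hub at (317,326), rail ends at (268,35), (365,575), (50,365) and (597,278), the bottle cap at (421,230), vial caps at (143,242) and (201,500), and flask_a's mouth at (468,502).

```bash
python3 - <<'E'
from h import *
d=np.load("w1.npz");K,T=d["K"],d["T"]
f=lambda u,v,z:toplane(K,T,190+u/3,60+v/3,z)
P=dict(hub=(317,326,.073),t=(268,35,.069),b=(365,575,.069),l=(50,365,.069),r=(597,278,.069),odd=(421,230,.233),v1=(143,242,.131),v2=(201,500,.131),fa=(468,502,.167),fabase=(454,415,.055))
W={n:f(*p) for n,p in P.items()}
for n in W: print(n,W[n].round(4))
for a,b in(("b","t"),("r","l")):
    e=W[b]-W[a];print(np.degrees(np.arctan2(e[1],e[0])),np.linalg.norm(e),((W[a]+W[b])/2).round(4))
g=lambda u,v,z:toplane(K,T,u/1.25,v/1.25,z).round(4)
print("fb",g(45,77,.112),g(118,85,0.0),"tray",g(558,267,.022),g(673,255,.022),g(667,400,.022),"tb",g(710,367,.185),"bench base",g(215,20,0))
E
```

```text
hub [ 0.5463 -0.0193  0.073 ]
t [0.6507 0.0353 0.069 ]
b [ 0.4406 -0.0769  0.069 ]
l [0.4908 0.0857 0.069 ]
r [ 0.6041 -0.1256  0.069 ]
odd [ 0.6133 -0.0366  0.233 ]
v1 [0.5673 0.0499 0.131 ]
v2 [0.478  0.0024 0.131 ]
fa [ 0.5236 -0.0889  0.167 ]
fabase [ 0.5237 -0.0915  0.055 ]
28.111312938887696 0.23810863735128882 [ 0.5457 -0.0208  0.069 ]
118.20761262582909 0.2397696689165909 [ 0.5474 -0.02    0.069 ]
fb [0.5741 0.2787 0.112 ] [0.574  0.2861 0.    ] tray [ 0.5444 -0.2534  0.022 ] [ 0.6025 -0.3755  0.022 ] [ 0.4225 -0.4708  0.022 ] tb [ 0.5363 -0.3361  0.185 ] bench base [0.672 0.198 0.   ]
```

play_rows --pt "0.016 0.0033 0 0" --pt "0.016 0.0033 0 0" --pt "0.0154 0.0034 0 0" --pt "0 0 0.02 0" --pt "0 0 0.03 0" --pt "0 0 0.03 0" --pt "0 0 0 0" --pt "0 0 0 0"

```text
clock: 3.08
position: [0.6117, -0.041, 0.2827]
eef_rot: [0.987, 0.163, -0.002, 0.0]
ft_force: [1.1, -0.5, 0.5]
width: 1.001
grasp_force: 0.0
```

```bash
cat >> h.py <<'E'
def teal(im,K,T,z):
    h=cv2.cvtColor(im,cv2.COLOR_BGR2HSV);m=cv2.inRange(h,(80,120,60),(95,255,255))
    n,l,st,c=cv2.connectedComponentsWithStats(m);k=1+np.argmax(st[1:,4]);print("px",c[k],st[k])
    return toplane(K,T,*c[k],z)
E
python3 - <<'E'
from h import *
d=np.load("w1.npz");print(teal(d["im"],d["K"],d["T"],.233))
a=cam("wrist");print(teal(*a,.233),state()["position"])
a=cam("scene");cv2.imwrite("pics/s2.png",a[0]);print(teal(*a,.22))
E
```

```text
px [329.87716263 136.32871972] [ 312  117   37   40 1156]
[ 0.61343907 -0.03620123  0.233     ]
px [312.04614653 222.02568982] [ 288  196   49   53 2102]
[ 0.61572742 -0.03595135  0.233     ] [ 0.61286716 -0.04054518  0.28446821]
px [528.35433071 345.78346457] [519 337  19  18 254]
[ 0.47288317 -1.04923     0.22      ]
```

play_rows --pt "0.0034 -0.0036 0.015 0" --pt "0 0 0.02 0" --pt "0 0 0.02 0" --pt "0 0 0.02 0" --pt "0 0 0.015 0" --pt "0 0 0.005 0" --pt "0 0 0 0" --pt "0 0 0 0"

```text
clock: 3.85
position: [0.616, -0.0348, 0.1901]
eef_rot: [0.987, 0.163, 0.001, 0.0]
ft_force: [0.5, -1.2, 0.8]
width: 1.002
grasp_force: 0.0
```

play_rows --pt "0 0 0 0" --pt "0 0 0 0" --pt "0 0 0 0" --pt "0 0 0 0" --pt "0 0 0 0" --pt "0 0 0 0" --pt "0 0 0 0" --pt "0 0 0 0" --claw 1 --squeeze 30

```text
clock: 4.52
position: [0.6153, -0.035, 0.1887]
eef_rot: [0.987, 0.164, 0.0, 0.0]
ft_force: [1.2, -1.1, 3.2]
width: 0.296
grasp_force: 29.5
```

play_rows --pt "0 0 -0.005 0" --pt "0 0 -0.01 0" --pt "0 0 -0.025 0" --pt "0 0 -0.03 0" --pt "0 0 -0.03 0" --pt "0 0 -0.03 0" --pt "0 0 -0.02 0" --pt "0 0 0 0"

```text
clock: 5.18
position: [0.6166, -0.034, 0.3441]
eef_rot: [0.986, 0.164, 0.004, 0.0]
ft_force: [1.3, 0.6, -0.3]
width: 0.294
grasp_force: 29.8
```

play_rows --pt "-0.01 0.0098 0 0" --pt "-0.02 0.0196 0 0" --pt "-0.02 0.0196 0 0" --pt "-0.02 0.0196 0 0" --pt "-0.02 0.0196 0 0" --pt "-0.02 0.0196 0 0" --pt "-0.02 0.0196 0 0" --pt "-0.02 0.0196 0 0" --pt "-0.02 0.0196 0 0" --pt "-0.02 0.0196 0 0"

```text
clock: 6.02
position: [0.4933, -0.2736, 0.3374]
eef_rot: [0.987, 0.163, -0.001, -0.001]
ft_force: [0.4, -0.2, -0.8]
width: 0.299
grasp_force: 29.7
```

play_rows --pt "-0.02 0.0196 0 0" --pt "-0.02 0.0196 0 0" --pt "-0.02 0.0196 0 0" --pt "-0.02 0.0196 0 0" --pt "-0.01 0.0098 0 0" --pt "0 0 0 0" --pt "0 0 0 0" --pt "0 0 0 0"

```text
clock: 6.68
position: [0.4385, -0.3839, 0.3377]
eef_rot: [0.986, 0.164, -0.0, -0.001]
ft_force: [0.5, -0.4, -1.0]
width: 0.292
grasp_force: 29.7
```

```bash
python3 - <<'E'
from h import *
a=cam("scene");s=state();print({k:np.round(s[k],4) for k in("clock","position","eef_rot","width","grasp_force","ft_force")})
big=cv2.resize(a[0][200:320,240:440],(800,480),interpolation=cv2.INTER_CUBIC)
im,K,T=a
# tray model + target
c=np.array([.4835,-.3621]);e=np.array([.884,.468]);n=np.array([-.468,.884])
for su,sv in((1,1),(1,-1),(-1,-1),(-1,1)):
    q=c+e*.1*su+n*.065*sv;u=(proj(K,T,[*q,.022])-[240,200])*4;cv2.circle(big,tuple(int(x) for x in u),4,(0,0,255),-1)
u=(proj(K,T,[.439,-.3855,.003])-[240,200])*4;cv2.circle(big,tuple(int(x) for x in u),4,(0,255,0),-1)
cv2.imwrite("pics/s3.png",big)
E
```

```text
{'clock': np.float64(6.7333), 'position': array([ 0.4389, -0.3836,  0.3379]), 'eef_rot': array([ 9.864e-01,  1.644e-01, -0.000e+00, -6.000e-04]), 'width': np.float64(0.2899), 'grasp_force': np.float64(29.6834), 'ft_force': array([-0.9206,  0.0664, -1.6011])}
```

View pics/s3.png

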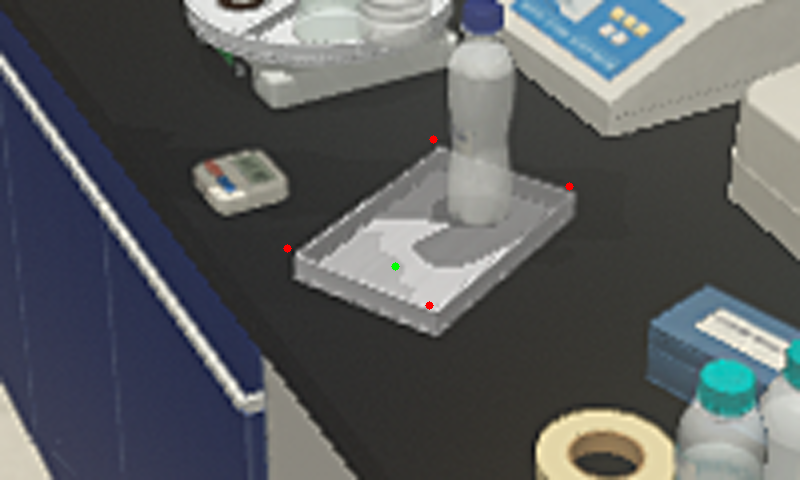

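The view shows the tray empty at its near half. Scene corners sit some 5–10 mm towards the camera from the wrist estimate, so I'll nudge the target by 5 mm and lower.

play_rows --pt "-0.005 0.0025 0.01 0" --pt "0 0 0.03 0" --pt "0 0 0.035 0" --pt "0 0 0.035 0" --pt "0 0 0.035 0" --pt "0 0 0.025 0" --pt "0 0 0.015 0" --pt "0 0 0.005 0" --pt "0 0 0 0"

```text
clock: 7.48
position: [0.4339, -0.3878, 0.1467]
eef_rot: [0.986, 0.164, -0.001, -0.001]
ft_force: [0.9, -0.5, -0.7]
width: 0.299
grasp_force: 29.7
```

play_rows --pt "0 0 0.002 0" --pt "0 0 0.002 0" --pt "0 0 0.002 0" --pt "0 0 0.002 0" --pt "0 0 0 0" --pt "0 0 0 0"

```text
clock: 7.98
position: [0.4347, -0.3889, 0.1406]
eef_rot: [0.987, 0.164, 0.0, 0.0]
ft_force: [-0.0, -0.3, -1.8]
width: 0.294
grasp_force: 29.7
```

play_rows --pt "0 0 0.001 0" --pt "0 0 0.001 0" --pt "0 0 0.001 0" --pt "0 0 0 0" --pt "0 0 0 0"

```text
clock: 8.4
position: [0.4346, -0.3888, 0.1372]
eef_rot: [0.987, 0.164, -0.0, -0.0]
ft_force: [0.6, 1.1, -0.7]
width: 0.299
grasp_force: 29.7
```

play_rows --pt "0 0 0.001 0" --pt "0 0 0 0" --pt "0 0 0 0"

```text
clock: 8.65
position: [0.4349, -0.389, 0.1366]
eef_rot: [0.987, 0.164, 0.0, 0.0]
ft_force: [0.3, 0.1, 2.0]
width: 0.298
grasp_force: 30.0
```

play_rows --pt "0 0 0.0007 0" --pt "0 0 0 0" --pt "0 0 0 0"

```text
clock: 8.9
position: [0.4351, -0.3892, 0.1365]
eef_rot: [0.987, 0.164, 0.0, 0.001]
ft_force: [-0.0, -0.4, 7.4]
width: 0.299
grasp_force: 30.4
```

play_rows --pt "0 0 0 0" --pt "0 0 0 0" --pt "0 0 0 0" --pt "0 0 0 0" --pt "0 0 -0.02 0" --pt "0 0 -0.03 0" --pt "0 0 -0.035 0" --pt "0 0 -0.035 0" --pt "0 0 -0.04 0" --pt "0 0 -0.04 0" --claw 0 --squeeze 20

```text
clock: 9.73
position: [0.4341, -0.3884, 0.3372]
eef_rot: [0.987, 0.164, -0.0, -0.0]
ft_force: [0.8, -0.0, -1.0]
width: 0.999
grasp_force: 0.0
```

play_rows --pt "0.019 -0.0266 0 0" --pt "0.019 -0.0266 0 0" --pt "0.019 -0.0266 0 0" --pt "0.019 -0.0266 0 0" --pt "0.019 -0.0266 0 0" --pt "0.019 -0.0266 0 0" --pt "0.019 -0.0266 0 0" --pt "0.019 -0.0266 0 0" --pt "0.019 -0.0266 0 0" --pt "0.019 -0.0266 0 0"

```text
clock: 10.57
position: [0.5286, -0.0742, 0.3356]
eef_rot: [0.987, 0.164, -0.0, 0.0]
ft_force: [0.8, -0.1, 0.1]
width: 0.997
grasp_force: 0.0
```

play_rows --pt "0.019 -0.0266 0 0" --pt "0.019 -0.0266 0 0" --pt "0.019 -0.0266 0 0" --pt "0.019 -0.0266 0 0" --pt "0 0 0 0" --pt "0 0 0 0"

```text
clock: 11.07
position: [0.566, 0.052, 0.3352]
eef_rot: [0.986, 0.166, -0.0, -0.0]
ft_force: [0.2, -0.9, 0.1]
width: 1.0
grasp_force: 0.0
```

```bash
python3 - <<'E'
from h import *
s=state();im,K,T=cam("wrist");np.savez("w2.npz",im=im,K=K,T=T);print(s["position"],s["eef_rot"])
sc=cam("scene")[0]
A=cv2.resize(im,(560,350));B=cv2.resize(sc[170:290,240:440],(420,252),interpolation=cv2.INTER_CUBIC)
C=cv2.resize(im[60:300,160:480],(800,600),interpolation=cv2.INTER_CUBIC)
C[:126,:210]=cv2.resize(B,(210,126))
cv2.imwrite("pics/w2.png",C)
E
```

```text
[0.56604737 0.05199933 0.33517836] [ 9.86162984e-01  1.65777727e-01 -3.08004601e-04 -4.69225818e-04]
```

View pics/w2.png

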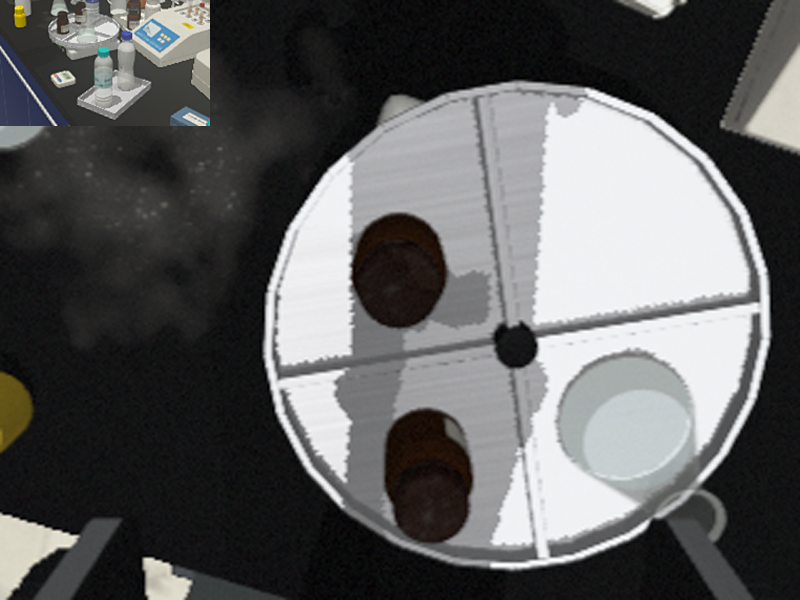

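The bottle stands upright in the tray. Vial1's cap is at (400,284) and the hub at (516,345). The rail ends are at (480,97), (542,553), (283,382) and (762,305), at 2.5x scale from (160,60).

```bash
python3 - <<'E'
from h import *
d=np.load("w2.npz");K,T=d["K"],d["T"]
f=lambda u,v,z:toplane(K,T,160+u/2.5,60+v/2.5,z)
P=dict(hub=(516,345,.073),t=(480,97,.069),b=(542,553,.069),l=(283,382,.069),r=(762,305,.069),v1=(400,284,.131),v2=(432,502,.131),fa=(692,513,.167))
W={n:f(*p) for n,p in P.items()}
for n in W: print(n,W[n].round(4))
for a,b in(("b","t"),("r","l")):
    e=W[b]-W[a];print(np.degrees(np.arctan2(e[1],e[0])),np.linalg.norm(e),((W[a]+W[b])/2).round(4))
E
```

```text
hub [ 0.5466 -0.0181  0.073 ]
t [0.6502 0.0399 0.069 ]
b [ 0.4415 -0.0754  0.069 ]
l [0.489  0.0851 0.069 ]
r [ 0.6043 -0.1257  0.069 ]
v1 [0.5685 0.0505 0.131 ]
v2 [0.4791 0.0041 0.131 ]
fa [ 0.5255 -0.0892  0.167 ]
28.913855636624312 0.23843910342082428 [ 0.5458 -0.0177  0.069 ]
118.69104826248262 0.24021592976152104 [ 0.5467 -0.0203  0.069 ]
```

play_rows --pt "0.0014 0.0021 0.02 0" --pt "0 0 0.035 0" --pt "0 0 0.04 0" --pt "0 0 0.04 0" --pt "0 0 0.04 0" --pt "0 0 0.035 0" --pt "0 0 0.025 0" --pt "0 0 0.015 0" --pt "0 0 0.007 0" --pt "0 0 0 0"

```text
clock: 12.0
position: [0.5672, 0.0463, 0.0773]
eef_rot: [0.987, 0.163, -0.001, 0.0]
ft_force: [-0.4, -0.1, -0.1]
width: 0.999
grasp_force: 0.0
```

play_rows --pt "0 0 0 0" --pt "0 0 0 0" --pt "0 0 0 0" --pt "0 0 0 0" --pt "0 0 0 0" --pt "0 0 0 0" --pt "0 0 0 0" --claw 1 --squeeze 20

```text
clock: 12.58
position: [0.569, 0.0482, 0.08]
eef_rot: [0.987, 0.164, 0.001, 0.0]
ft_force: [-1.5, 0.2, 5.7]
width: 0.493
grasp_force: 20.4
```

play_rows --pt "0 0 -0.005 0" --pt "0 0 -0.01 0" --pt "0 0 -0.025 0" --pt "0 0 -0.025 0" --pt "0 0 -0.015 0" --pt "0.003 0.0185 0 0" --pt "0.003 0.02 0 0" --pt "0.004 0.02 0 0" --pt "0.003 0.02 0 0" --pt "0.003 0.02 0 0"

```text
clock: 13.42
position: [0.6155, -0.041, 0.1597]
eef_rot: [0.987, 0.164, 0.0, 0.0]
ft_force: [0.6, -0.0, -1.1]
width: 0.491
grasp_force: 20.8
```

play_rows --pt "0 0 0 0" --pt "0 0 0.02 0" --pt "0 0 0.025 0" --pt "0 0 0.02 0" --pt "0 0 0.007 0" --pt "0 0 0.003 0" --pt "0 0 0 0" --pt "0 0 0 0"

```text
clock: 14.08
position: [0.6159, -0.0399, 0.0849]
eef_rot: [0.987, 0.164, 0.001, 0.0]
ft_force: [0.6, -0.6, -1.8]
width: 0.491
grasp_force: 20.8
```

play_rows --pt "0 0 0.0015 0" --pt "0 0 0.0015 0" --pt "0 0 0.001 0" --pt "0 0 0 0" --pt "0 0 0 0"

```text
clock: 14.5
position: [0.6155, -0.0401, 0.0801]
eef_rot: [0.987, 0.164, 0.0, 0.0]
ft_force: [-0.3, -0.6, 2.4]
width: 0.494
grasp_force: 21.1
```

play_rows --pt "0 0 0.001 0" --pt "0 0 0 0" --pt "0 0 0 0"

```text
clock: 14.75
position: [0.6156, -0.04, 0.08]
eef_rot: [0.987, 0.164, 0.001, 0.0]
ft_force: [-3.0, -0.1, 12.4]
width: 0.494
grasp_force: 21.9
```

play_rows --pt "0 0 -0.0012 0" --pt "0 0 0 0" --pt "0 0 0 0"

```text
clock: 15.0
position: [0.6153, -0.0401, 0.0801]
eef_rot: [0.987, 0.164, 0.0, 0.0]
ft_force: [-1.3, -0.4, 5.4]
width: 0.49
grasp_force: 21.3
```

play_rows --pt "0 0 0 0" --pt "0 0 0 0" --pt "0 0 0 0" --pt "0 0 -0.015 0" --pt "0 0 -0.03 0" --pt "0 0 -0.04 0" --pt "0 0 -0.04 0" --pt "0 0 -0.04 0" --pt "0 0 -0.04 0" --pt "0 0 -0.04 0" --claw 0

```text
clock: 15.83
position: [0.6146, -0.0401, 0.3268]
eef_rot: [0.987, 0.164, -0.0, -0.0]
ft_force: [0.6, 1.0, 0.3]
width: 1.005
grasp_force: 0.0
```

play_rows --pt "0.0065 -0.0317 0 0" --pt "0.0065 -0.0317 0 0" --pt "0.0065 -0.0317 0 0" --pt "0.0065 -0.0317 0 0" --pt "0.0065 -0.0317 0 0" --pt "0.0065 -0.0317 0 0" --pt "0.0065 -0.0317 0 0" --pt "0.0065 -0.0317 0 0" --pt "0 0 0 0" --pt "0 0 0 0"

```text
clock: 16.67
position: [0.5814, 0.2194, 0.3245]
eef_rot: [0.986, 0.166, -0.0, -0.0]
ft_force: [-0.9, -1.3, -0.1]
width: 1.001
grasp_force: 0.0
```

```bash
python3 - <<'E'
from h import *
s=state();im,K,T=cam("wrist");np.savez("w3.npz",im=im,K=K,T=T);print(s["position"],s["eef_rot"],proj(K,T,[.574,.28,.112]))
cv2.imwrite("pics/w3.png",cv2.resize(im,(800,500),interpolation=cv2.INTER_CUBIC))
E
```

```text
[0.58141437 0.21936622 0.32447486] [ 9.86145866e-01  1.65879553e-01 -3.40311662e-04 -4.35287383e-04] [260.9295497  161.63051543]
```

View pics/w3.png

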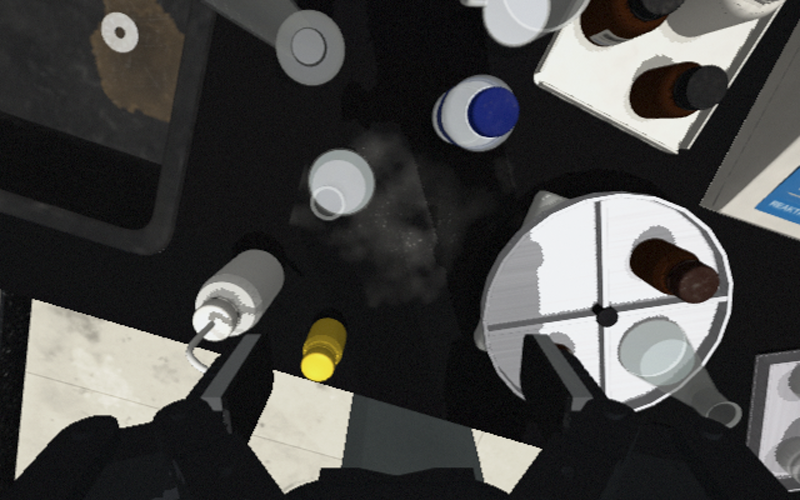

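The flask_b mouth is at (327,204), within 2 px of the prediction. Bench bottle, wash bottle and cylinder all stand well clear.

play_rows --pt "0.0037 -0.0199 0 0" --pt "0.0037 -0.0199 0 0" --pt "0.0037 -0.0198 0 0" --pt "0 0 0.03 0" --pt "0 0 0.035 0" --pt "0 0 0.035 0" --pt "0 0 0.03 0" --pt "0 0 0.02 0" --pt "0 0 0 0" --pt "0 0 0 0"

```text
clock: 17.55
position: [0.574, 0.2749, 0.1742]
eef_rot: [0.987, 0.163, -0.001, 0.001]
ft_force: [0.5, 0.5, 1.0]
width: 1.003
grasp_force: 0.0
```

```bash
python3 - <<'E'
from h import *
s=state();im,K,T=cam("wrist");np.savez("w4.npz",im=im,K=K,T=T);print(s["position"],s["eef_rot"],proj(K,T,[.573,.2795,.112]))
C=im[120:320,180:440];cv2.imwrite("pics/w4.png",cv2.resize(C,(780,600),interpolation=cv2.INTER_CUBIC))
E
```

```text
[0.5739658  0.27490113 0.17424213] [ 9.86678729e-01  1.62677041e-01 -9.24022650e-04  6.42425032e-04] [310.48480671 222.45095832]
```

View pics/w4.png

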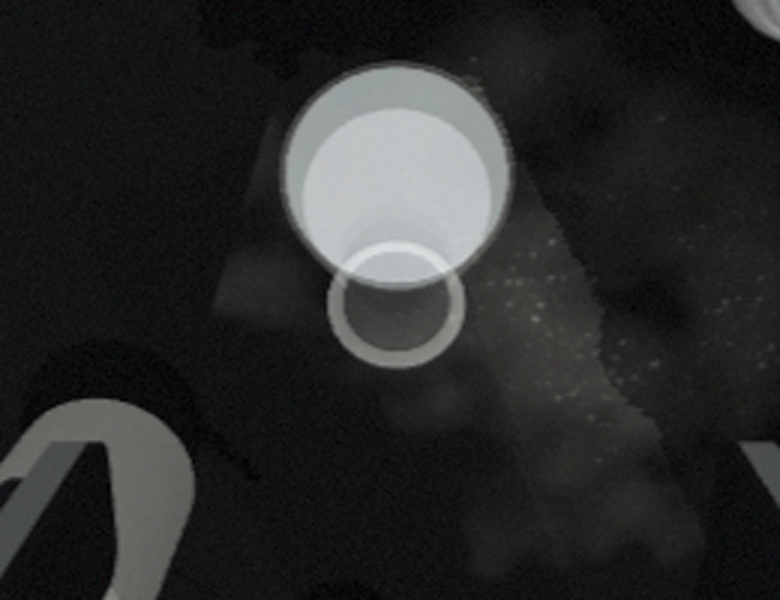

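The mouth centre is at (396,304), matching the prediction to about 1 mm.

play_rows --pt "0.0008 -0.002 0.02 0" --pt "0 0 0.025 0" --pt "0 0 0.025 0" --pt "0 0 0.015 0" --pt "0 0 0.008 0" --pt "0 0 0.003 0" --pt "0 0 0 0" --pt "0 0 0 0"

```text
clock: 18.27
position: [0.5749, 0.2794, 0.0805]
eef_rot: [0.987, 0.163, 0.001, -0.0]
ft_force: [0.1, 0.5, -0.1]
width: 1.001
grasp_force: 0.0
```

play_rows --pt "0 0 0 0" --pt "0 0 0 0" --pt "0 0 0 0" --pt "0 0 0 0" --pt "0 0 0 0" --pt "0 0 0 0" --pt "0 0 0 0" --pt "0 0 0 0" --claw 1 --squeeze 20

```text
clock: 18.93
position: [0.5741, 0.2789, 0.0795]
eef_rot: [0.987, 0.164, 0.0, 0.0]
ft_force: [-1.0, -1.8, 4.7]
width: 0.458
grasp_force: 19.7
```

play_rows --pt "0 0 -0.003 0" --pt "0 0 -0.005 0" --pt "0 0 -0.01 0" --pt "0 0 -0.012 0" --pt "0 0 0 0" --pt "0 0 0 0"

```text
clock: 19.43
position: [0.5745, 0.2794, 0.1102]
eef_rot: [0.987, 0.164, 0.001, -0.0]
ft_force: [-0.5, 0.6, -1.5]
width: 0.456
grasp_force: 19.8
```

play_rows --pt "0 0 -0.015 0" --pt "0 0 -0.025 0" --pt "0 0 -0.025 0" --pt "0 0 -0.015 0" --pt "-0.0034 0.009 0 0" --pt "-0.0068 0.0179 0 0" --pt "-0.0068 0.0179 0 0" --pt "-0.0068 0.0179 0 0" --pt "-0.0068 0.0179 0 0" --pt "-0.0068 0.0179 0 0"

```text
clock: 20.27
position: [0.5694, 0.1716, 0.1874]
eef_rot: [0.987, 0.163, -0.001, 0.0]
ft_force: [0.1, 0.5, -0.7]
width: 0.456
grasp_force: 20.0
```

play_rows --pt "-0.0068 0.0179 0 0" --pt "-0.0068 0.0179 0 0" --pt "-0.0068 0.0179 0 0" --pt "-0.0068 0.0179 0 0" --pt "-0.0068 0.0179 0 0" --pt "-0.0068 0.0179 0 0" --pt "-0.0031 0.0089 0 0" --pt "0 0 0 0" --pt "0 0 0 0" --pt "0 0 0 0"

```text
clock: 21.1
position: [0.566, 0.0508, 0.1886]
eef_rot: [0.986, 0.164, -0.0, -0.0]
ft_force: [0.5, 1.1, -1.1]
width: 0.454
grasp_force: 20.0
```

```bash
python3 - <<'E'
from h import *
s=state();print(s["position"],s["eef_rot"],s["width"],s["grasp_force"])
im,K,T=cam("wrist");im2,K2,T2=cam("side")
def f(im,K,T,o,sc,size):
    b=cv2.resize(im[o[1]:o[1]+size[1],o[0]:o[0]+size[0]],None,fx=sc,fy=sc,interpolation=cv2.INTER_CUBIC)
    for a in range(0,360,15):
        for c,r,z,col in(((.567,.050),.0365,.055,(0,0,255)),((.5465,-.019),.123,.069,(0,255,0))):
            u=(proj(K,T,[c[0]+r*np.cos(np.radians(a)),c[1]+r*np.sin(np.radians(a)),z])-o)*sc
            cv2.circle(b,tuple(int(x) for x in u),2,col,-1)
    return b
A=f(im,K,T,(120,0),1.0,(400,400));B=f(im2,K2,T2,(250,150),4,(100,100))
cv2.imwrite("pics/w5.png",np.hstack([A,B]))
E
```

```text
[0.56600053 0.05075791 0.18858297] [ 9.86415356e-01  1.64269716e-01 -4.87177682e-05 -4.52245420e-04] 0.45423415185239935 20.00003019158612
```

View pics/w5.png

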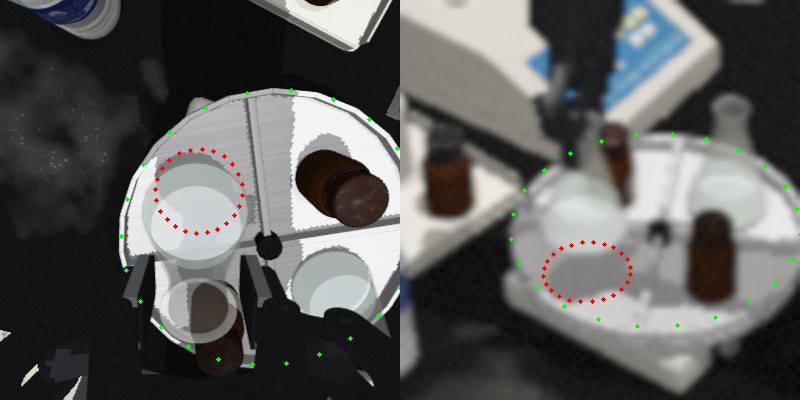

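The view shows the flask above the free bay; the overlay matches the rim and the target circle clears the rails. Lowering now.

play_rows --pt "0.001 0 0.01 0" --pt "0 0 0.015 0" --pt "0 0 0.013 0" --pt "0 0 0.008 0" --pt "0 0 0.003 0" --pt "0 0 0 0" --pt "0 0 0 0"

```text
clock: 21.78
position: [0.5674, 0.05, 0.14]
eef_rot: [0.986, 0.164, 0.0, -0.0]
ft_force: [0.3, -0.4, -1.1]
width: 0.456
grasp_force: 20.0
```

play_rows --pt "0 0 0.0015 0" --pt "0 0 0.0015 0" --pt "0 0 0.001 0" --pt "0 0 0 0" --pt "0 0 0 0"

```text
clock: 22.2
position: [0.5672, 0.0496, 0.1359]
eef_rot: [0.987, 0.164, 0.0, 0.0]
ft_force: [0.4, -0.4, -1.4]
width: 0.452
grasp_force: 20.0
```

play_rows --pt "0 0 0.001 0" --pt "0 0 0 0" --pt "0 0 0 0"

```text
clock: 22.45
position: [0.5672, 0.0496, 0.1348]
eef_rot: [0.987, 0.164, -0.0, 0.0]
ft_force: [-0.8, 0.7, -1.8]
width: 0.453
grasp_force: 20.0
```

play_rows --pt "0 0 0.001 0" --pt "0 0 0 0" --pt "0 0 0 0"

```text
clock: 22.7
position: [0.5674, 0.0497, 0.1346]
eef_rot: [0.987, 0.164, 0.0, 0.0]
ft_force: [-2.7, -0.9, 7.2]
width: 0.457
grasp_force: 21.4
```

play_rows --pt "0 0 0.0007 0" --pt "0 0 0 0" --pt "0 0 0 0"

```text
clock: 22.95
position: [0.5675, 0.0498, 0.1345]
eef_rot: [0.987, 0.164, 0.001, 0.0]
ft_force: [-4.1, -1.5, 12.4]
width: 0.454
grasp_force: 22.4
```

play_rows --pt "0 0 -0.0012 0" --pt "0 0 0 0" --pt "0 0 0 0"

```text
clock: 23.2
position: [0.5673, 0.0497, 0.1346]
eef_rot: [0.987, 0.164, 0.0, 0.0]
ft_force: [-1.9, -0.2, 5.2]
width: 0.456
grasp_force: 21.0
```

play_rows --pt "0 0 0 0" --pt "0 0 0 0" --pt "0 0 0 0" --pt "0 0 0 0" --pt "0 0 -0.02 0" --pt "0 0 -0.035 0" --pt "0 0 -0.04 0" --pt "0 0 -0.04 0" --pt "0 0 -0.04 0" --pt "0 0 -0.04 0" --claw 0

```text
clock: 24.03
position: [0.5667, 0.0496, 0.3514]
eef_rot: [0.987, 0.164, 0.0, -0.0]
ft_force: [1.4, 1.0, 0.9]
width: 1.0
grasp_force: 0.0
```

play_rows --pt "-0.005 0.024 -0.01 0" --pt "-0.005 0.024 -0.01 0" --pt "-0.005 0.024 -0.01 0" --pt "-0.005 0.024 0 0" --pt "0 0 0 0" --pt "0 0 0 0" --pt "0 0 0 0"

```text
clock: 24.62
position: [0.5791, -0.0471, 0.379]
eef_rot: [0.987, 0.164, -0.0, -0.0]
ft_force: [0.3, -0.1, -0.1]
width: 0.999
grasp_force: 0.0
```

```bash
python3 - <<'E'
from h import *
s=state();print(s["clock"],s["position"])
im,K,T=cam("wrist");o=np.array([170,40]);sc=2.7
b=cv2.resize(im[40:260,170:460],None,fx=sc,fy=sc,interpolation=cv2.INTER_CUBIC)
c0=np.array([.5465,-.019])
def ring(c,r,z,col):
    for a in np.radians(np.arange(0,360,15)):
        u=(proj(K,T,[c[0]+r*np.cos(a),c[1]+r*np.sin(a),z])-o)*sc;cv2.circle(b,tuple(int(x) for x in u),2,col,-1)
ring(c0,.123,.069,(0,255,0))
for k,(d,r) in enumerate(((73.5,.0365),(163.5,.022),(253.5,.0365),(343.5,.022))):
    d=np.radians(d);ring(c0+.072*np.array([np.cos(d),np.sin(d)]),r,.055,(0,0,255))
cv2.imwrite("pics/w6.png",b[:600,:800])
E
```

```text
24.6167 [ 0.57905454 -0.04711728  0.37898833]
```

View pics/w6.png

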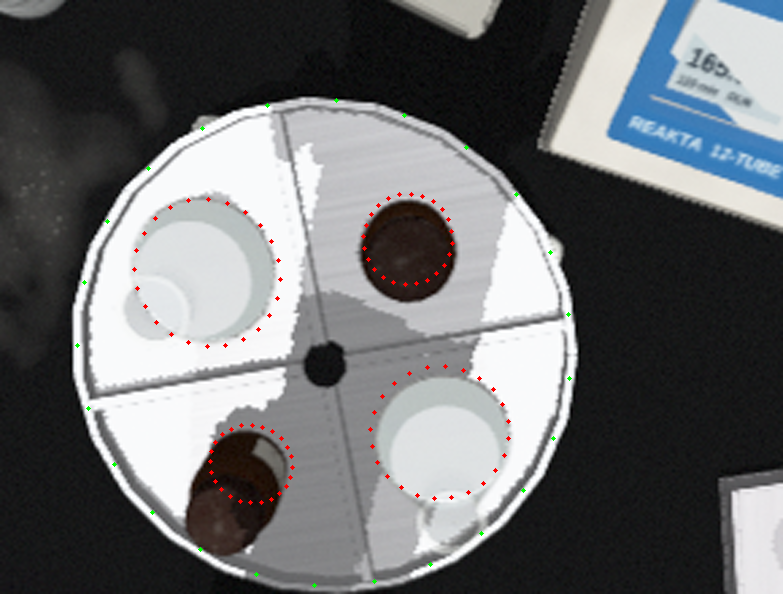

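All four stand flat within about 4 mm of their bay centres, flasks across from each other and vials likewise. The bottle was seen upright in the tray, and the gripper is clear.

```bash
python3 -c "from workcell import *; print(job_done())"
```

```text
the job is handed in; nothing more can be done
None
```

The job is handed in. The sample bottle stands in the tray beside the other bottle, and the two flasks and two vials sit diagonally across from their twins, within about 4 mm of their bay centres. It took about 25 s of the 70 s allowed.

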